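# Load the finished valves into the test nest and snap its cover shut

## Robot

A 7-joint arm with a two-finger parallel gripper is mounted at the origin on the work surface. World frame = base frame: x ahead of the robot, y to its left, z up, the work surface at z = 0. Lengths are in m, angles in degrees, forces in N, time in s.
With the tool pointing down it reaches from about 0.425 to 0.875 m from the base axis. Payload 4.7 kg.
Tool frame: the origin (TCP) lies midway between the tips of the shut fingers; the grasp point (between the pads) lies 19 mm behind it; z points along the fingers, y is the line along which they close (so a half turn about z gives the same grasp; the last joint's range is limited). The gripper opens to 87 mm and grips with 3 to 60 N. Pads are 19 mm wide; open, the fingers measure 117 mm over their backs; the gripper's body (75 mm by 190 mm) begins 51 mm behind the grasp point.
Start: joints at [66.755, 18.392, -4.016, 83.108, 1.295, 78.541, -3.26], TCP at [0.265, -0.594, 0.223] pointing down, gripper open.
Joint ranges: [-163.93, 163.93], [-17.29, 119.83], [-79.2, 71.16], [3.27, 140.29], [-89.18, 269.18], [5.43, 117.66], [-154.24, 154.24]. Speed limits (degrees/s): [147.25, 147.25, 180, 180, 180, 180, 180].

## Interface

Orientations are given as [roll, pitch, yaw] about the fixed x, y, z axes, in that order (R = Rz(yaw) Ry(pitch) Rx(roll)).
In Python, from cell import env gives the robot as it stands. The module is installed in compiled form; this text tells all that it offers.
- The arm moves only by the tool send_rows, never from a script. Its argument "series" is a list of rows, each an object with "travel": the shift along the tool's x, y, z in cm, a list of three; "dr": the turn, a rotation vector about the tool's x, y, z in degrees, a list of three; "claw": the finger opening in cm, from 0 to 8.7. In form: [{"travel": [tx, ty, tz], "dr": [wx, wy, wz], "claw": claw}, ...]. A call has 1 to 12 rows; each row is the pose to reach, as a shift and turn from the pose commanded when the call began, along the tool's axes at that moment; what a row does not reach only later rows make up. A row lasts 1/12 s, in which the tool goes at most 41.7 mm and 7.16 degrees, less where a joint would pass 70% of its speed; a pose out of reach is approached as far as the arm can. A call with a gripper value outside its range is refused whole. The fingers move at their own pace and stop on an object; "grip_force" is the grip in N (left out, the last holds). Time passes only in rows, so rows that repeat a pose let the fingers close. It gives the time, the measured TCP pose, the force and the opening at its end, in the units of the state.
- env.get_obs(): the state, without advancing time (a new reading comes with each control period).
- env.read_camera(name): name is "side" or "top" or "wrist"; returns the picture (480x640x3 uint8, blue, green, red); there is no depth.
- env.calibration(name): a dict with "fx", "fy", "cx", "cy" (pixels), "cam_to_world" (4x4, takes a point from camera to world coordinates). Camera axes: x right, y down, z forward; pixel columns grow to the right and rows downward; lengths in m; the calibration is good to about 2 mm. The wrist camera is an equidistant fisheye: a pixel r from the principal point sees the ray r / f radians off the axis. A picture is of the moment at which its call begins: read the wrist's pose just before it. calibration takes no time and is no camera call; for the wrist camera it gives the pose at the moment of the call.
- env.sign_off(): hands the job in, once; it reports no verdict.
The state is a dict: "time_s": time; "qpos": joint angles; "joint_velocities": joint speeds; "effort": joint torques, N m; "tool_pos": TCP position; "tool_rot": TCP orientation; "force": force on the tool from outside, world axes, zero at the start; "wrist_torque": the same for the moment, N m; "grip_width": finger opening in m.
Only numpy, scipy, OpenCV 4.12 (cv2) and the standard library are available. Lean on these libraries where they do the work, as an engineer would, in place of code of your own. Each camera call takes 0.05 s, during which the arm holds its last target. There are 200 camera calls.

## Task

Slide the two finished valves (the ones with a stem on top) along their lanes, one after the other, until each drops fully into the pocket at the end of its own lane; do not lift them off the deck, and leave the valve without a stem where it is. Then swing the hinged cover over and press it down until the catch snaps and holds it shut. Do not disturb the screwdriver, the jar or the tray lying about.

Things in the scene. Friction and masses are not known exactly. Their poses are not given: they have to be found in the camera images.
- nest: Fixed aluminium test nest, 200 x 200 mm, 30 mm high; origin under its centre, +x along the lanes away from the robot, +y left. On its top (deck, 30 mm up) three lanes along x, 40 mm wide, centred at y = +54, 0, -54 mm, between white fences 8 mm high from x = -100 to +53. Hinge pillars at x = 68, y = +-89, top 78 mm above the table; catch post at x = 0, y = -96, top 84.
- pocket0 (a point): Centre of the floor of the left lane's pocket (nest x = +30, y = +54 mm, 22 mm above the table). All three pockets are rectangular, 44 mm along x, 40 mm along y and 8 mm deep, lined with dark rubber, with a low back stop 5 mm high beyond, its face at nest x = +53 mm.
- pocket1 (a point): Centre of the floor of the pocket of the middle lane.
- pocket2 (a point): Centre of the floor of the pocket of the right lane (nest y = -54 mm).
- valve_a: Finished valve: black round valve body, 36 mm diameter and 30 mm high, with an aluminium stem on top, 14 mm diameter and 14 mm high (44 mm overall, 90 g). It stands in one of the three lanes; origin at the centre of its underside, z up along the stem.
- valve_b: The other finished valve, the same as valve_a, in another lane.
- bare_valve: Unfinished valve: black round valve body, 36 mm diameter and 30 mm high, flat on top without a stem, in the remaining lane. Origin at the centre of its underside.
- cover (a joint): Angle of the nest's hinged cover in rad: 0 fully shut (level over the pockets), 1.57 upright, about 2 to 2.2 at the start, leaning back away from the robot. It stays where it is left. Below about 0.17 it meets a spring catch that takes roughly 7 N at the tab to pass; once past (below 0.04) the catch holds it shut.
- cover_hinge (a point): Middle of the cover's hinge axis, along nest y, at nest x = 68 mm, 72 mm above the table. The cover is a clear panel in an aluminium frame, 156 mm wide, 6 mm thick, centred on the axis; it reaches 70 mm from the axis, plus the tab to 86 mm. Shut, its underside is 39 mm above the deck and clears the stems of fully dropped valves by 3 mm.
- cover_tab (a point): Middle of the tab (44 mm wide, 16 mm long, dark steel) on the cover's free edge: on its upper face, 78 mm from the hinge axis. Press here. Shut, it is 75 mm above the table, at nest x = -10 mm.
- driver: Screwdriver lying on the table, a bystander; origin on its underside.
- jar: Jar 60 mm in diameter and 80 mm high, a bystander; origin under its centre.
- tray: Clear plastic tray 150 x 110 x 40 mm, fixed to the table, a bystander; origin under its centre.
Mind the look-alikes: they are no part of the job. Leave any blue look-alike of the valve_b alone.

How it is judged:
By the outcome, as a careful person would: the job done as asked, in the order asked, and still so for the second after the job is handed in, with the robot touching nothing.
It also fails if it takes over 61 s, if anything falls off the work surface, if the arm or the gripper's body presses on something with over 40 N, if the wrist force passes 120 N, or if a joint passes its speed limit or range.

## Working session

There is one attempt and no reset: what is moved stays moved. The work goes in short steps, Python scripts to look and compute and a tool call to move; the robot and the scene stay as the last step left them, time stands still between calls to the robot, and variables do not carry over. Pictures are saved under pics/ and viewed, on a budget of 10 in all, crops included, one or two more only if the job needs it, and the job is handed in when it is done.

Besides the shell and the picture viewer there is one more tool, called after "Request:" as name([rows], argument=value, ...), one row to a line, values as JSON. send_rows: Moves the arm, as the interface text tells. Its arguments: {"type":"object","properties":{"series":{"type":"array"},"grip_force":{"type":"number"}},"required":["series"]}

```bash
mkdir -p pics
python3 - <<'E'
from cell import env
import cv2
for n in ("top","side"):
    cv2.imwrite(f"pics/{n}0.png",env.read_camera(n)); c=env.calibration(n); print(n,c)
o=env.get_obs(); print({k:o[k] for k in("time_s","tool_pos","tool_rot","force","grip_width")})
E
```

```text
top {'fx': 511.56675114263464, 'fy': 511.56675114263464, 'cx': 321.9595455635173, 'cy': 232.12576577872247, 'cam_to_world': array([[-7.15996803e-04, -9.83914568e-01,  1.78638209e-01,
         2.80772971e-01],
       [-9.99851722e-01,  3.77789103e-03,  1.68006128e-02,
        -2.86070817e-03],
       [-1.72052434e-02, -1.78599692e-01, -9.83771381e-01,
         1.35472888e+00],
       [ 0.00000000e+00,  0.00000000e+00,  0.00000000e+00,
         1.00000000e+00]])}
side {'fx': 539.7054354758508, 'fy': 539.7054354758508, 'cx': 321.90937155797627, 'cy': 233.26365777205567, 'cam_to_world': array([[-0.74381002, -0.35547326,  0.56602599, -0.1149791 ],
       [-0.66825866,  0.37864774, -0.64035635,  0.7037613 ],
       [ 0.0133051 , -0.85455523, -0.51919007,  0.65480014],
       [ 0.        ,  0.        ,  0.        ,  1.        ]])}
{'time_s': 0.1, 'tool_pos': array([ 0.26469652, -0.59312703,  0.2215705 ]), 'tool_rot': array([-1.79903079e+02,  4.84040511e-03,  2.40534996e+01]), 'force': array([-0.08419019, -0.22025206, -0.36884655]), 'grip_width': 0.08722712193049298}
```

View pics/top0.png

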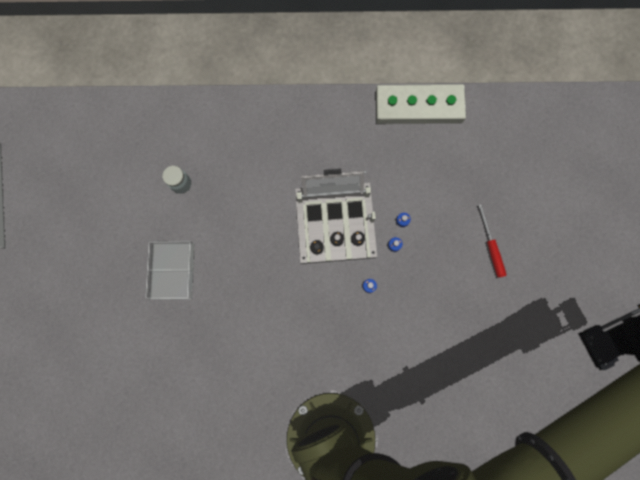

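View pics/side0.png

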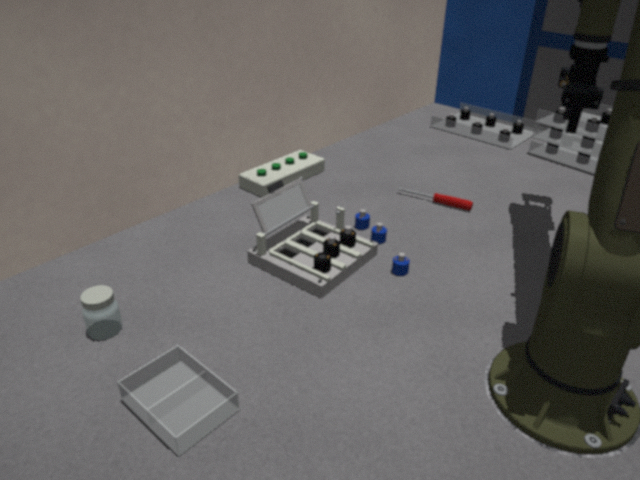

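The top view shows the nest at about (336,225), with valves at (317,247), (337,238) and (358,238). The blue look-alikes are at (403,219), (395,243) and (370,286), and there is a green button box at (420,103). Next is a close crop of both views.

Run:
```python
import cv2,numpy as np
a=cv2.imread("pics/top0.png")[160:275,285:390]; b=cv2.imread("pics/side0.png")[175:300,240:385]
f=lambda i,s:cv2.resize(i,None,fx=s,fy=s,interpolation=cv2.INTER_CUBIC)
A=f(a,4);B=f(b,2.6)
h=max(A.shape[0],B.shape[0]);P=lambda i:cv2.copyMakeBorder(i,0,h-i.shape[0],0,0,cv2.BORDER_CONSTANT)
cv2.imwrite("pics/crop0.png",np.hstack([P(A),P(B)]));print(A.shape,B.shape)
```

```text
(460, 420, 3) (325, 377, 3)
```

View pics/crop0.png

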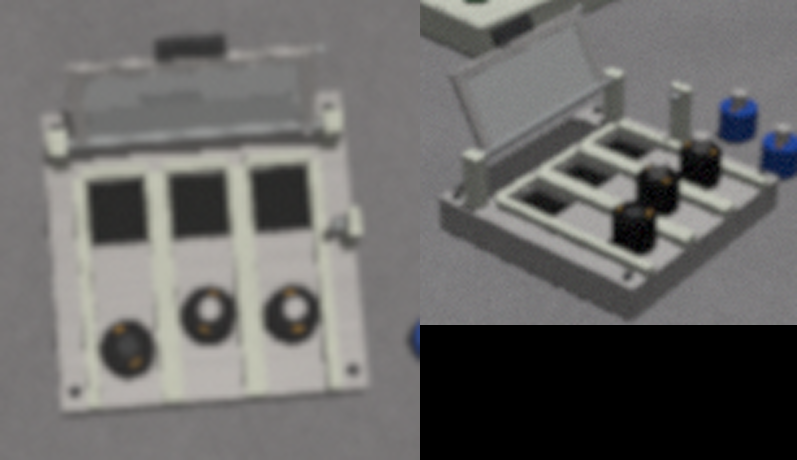

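Bare valve: left lane, crop (127,348). The finished valves are in the middle lane at (208,314) and the right lane at (291,313), both with bright stems. The blue ones stand outside the nest. Next I compute the poses.

```bash
cat > h.py <<'E'
import numpy as np, cv2
from scipy.spatial.transform import Rotation as R
from cell import env
def plane(cam,uv,z):
    c=env.calibration(cam); T=c["cam_to_world"]
    d=T[:3,:3]@np.array([(uv[0]-c["cx"])/c["fx"],(uv[1]-c["cy"])/c["fy"],1]); o=T[:3,3]
    return o+d*(z-o[2])/d[2]
def st():
    o=env.get_obs(); return o,np.array(o["tool_pos"]),R.from_euler("xyz",o["tool_rot"],degrees=True)
def rel(p,yaw,tilt=(180,0)):
    "travel cm & rotvec deg from current pose to TCP p with tool down, yaw"
    o,q,r=st(); g=R.from_euler("xyz",[tilt[0],tilt[1],yaw],degrees=True)
    return np.round(r.inv().apply(np.array(p)-q)*100,2),np.round((r.inv()*g).as_rotvec(degrees=True),2)
E
python3 - <<'E'
from h import *
C=lambda p:(285+(p[0]+.5)/4-.5,160+(p[1]+.5)/4-.5)
N=[];W=[]
for y,cs in((54,[(88,182),(146,178),(150,240),(92,244)]),(-54,[(252,169),(306,166),(312,228),(258,231)])):
    for (nx,ny),p in zip([(52,20),(52,-20),(8,-20),(8,20)],cs):
        N.append((nx,y+ny));W.append(plane("top",C(p),.03)[:2]*1000)
N=np.array(N,float);W=np.array(W)
n0,w0=N.mean(0),W.mean(0);H=(N-n0).T@(W-w0)
yaw=np.arctan2(H[0,1]-H[1,0],H[0,0]+H[1,1]);Rm=np.array([[np.cos(yaw),-np.sin(yaw)],[np.sin(yaw),np.cos(yaw)]])
t=w0-Rm@n0;print("yaw",np.degrees(yaw),"nest",t);print((N@Rm.T+t-W).round(1))
for n,p,z in(("bare",(127,348),.06),("mid",(208,314),.06),("right",(291,313),.06),("midstem",(210,307),.074),("rstem",(294,304),.074),("post",(352,222),.084),("tab",(190,47),.14)):
    w=plane("top",C(p),z)[:2]*1000;print(n,w.round(1),(Rm.T@(w-t)).round(1))
E
```

```text
yaw 4.1439794198838955 nest [548.75885108 -16.34723419]
[[ 0.8  0.7]
 [ 1.2 -0.6]
 [-0.6 -1.2]
 [-1.   0.4]
 [ 0.3  2. ]
 [ 1.3 -2. ]
 [-0.5 -1.8]
 [-1.5  2.4]]
bare [478.2  33.6] [-66.8  54.9]
mid [500.1 -18.4] [-48.7   1.5]
right [500.5 -71.6] [-52.1 -51.6]
midstem [502.2 -19.5] [-46.6   0.2]
rstem [504.  -72.8] [-48.8 -53.1]
post [ 554.8 -109.7] [ -0.7 -93.5]
tab [653.5  -7.3] [105.1   1.5]
```

The nest fit has residuals of about 2 mm or less: origin (0.549,-0.016), yaw 4.1°. I'll push each finished valve from behind with shut fingers, tool y across the lanes, right lane first.

```bash
cat >> h.py <<'E'
NO=np.array([.5488,-.0163]);YAW=4.14
def nest(x,y,z):
    a=np.radians(YAW);return np.array([NO[0]+(x*np.cos(a)-y*np.sin(a))/1e3,NO[1]+(x*np.sin(a)+y*np.cos(a))/1e3,z/1e3])
def tonest(p):
    a=np.radians(YAW);d=(np.array(p[:2])-NO)*1e3;return np.array([d[0]*np.cos(a)+d[1]*np.sin(a),-d[0]*np.sin(a)+d[1]*np.cos(a),p[2]*1e3]).round(1)
E
python3 -c "
from h import *
print(rel(nest(-95,-54,150),YAW),rel(nest(-95,-54,150),YAW,(-180,0)),nest(-95,-54,150))"
```

```text
(array([ 38.68, -39.24,   7.22]), array([-0.1 ,  0.02, 19.91])) (array([ 38.68, -39.24,   7.22]), array([-0.1 ,  0.02, 19.91])) [ 0.45794635 -0.0770175   0.15      ]
```

Request:
send_rows([
  {"travel": [38.7,-39.2,7.2],"dr": [0,0,19.9],"claw": 0},
  {"travel": [38.7,-39.2,7.2],"dr": [0,0,19.9],"claw": 0},
  {"travel": [38.7,-39.2,7.2],"dr": [0,0,19.9],"claw": 0},
  {"travel": [38.7,-39.2,7.2],"dr": [0,0,19.9],"claw": 0},
  {"travel": [38.7,-39.2,7.2],"dr": [0,0,19.9],"claw": 0},
  {"travel": [38.7,-39.2,7.2],"dr": [0,0,19.9],"claw": 0},
  {"travel": [38.7,-39.2,7.2],"dr": [0,0,19.9],"claw": 0},
  {"travel": [38.7,-39.2,7.2],"dr": [0,0,19.9],"claw": 0},
  {"travel": [38.7,-39.2,7.2],"dr": [0,0,19.9],"claw": 0},
  {"travel": [38.7,-39.2,7.2],"dr": [0,0,19.9],"claw": 0},
  {"travel": [38.7,-39.2,7.2],"dr": [0,0,19.9],"claw": 0},
  {"travel": [38.7,-39.2,7.2],"dr": [0,0,19.9],"claw": 0},
])

```text
time_s: 1.1
tool_pos: [0.4391, -0.1275, 0.1574]
tool_rot: [180.0, 0.0, 4.1]
force: [1.8, 1.0, -0.3]
grip_width: 0.0153
```

Request:
send_rows([
  {"travel": [0,0,0],"dr": [0,0,0],"claw": 0},
  {"travel": [0,0,0],"dr": [0,0,0],"claw": 0},
])

```text
time_s: 1.27
tool_pos: [0.4394, -0.1268, 0.1573]
tool_rot: [-180.0, 0.1, 4.5]
force: [0.5, -0.3, 0.0]
grip_width: 0.0038
```

```bash
python3 -c "
from h import *
o,p,r=st();print(o['time_s'],p,o['tool_rot'],o['grip_width'],tonest(p),o['force']);print(rel(nest(-95,-54,150),YAW));print(rel(nest(-95,-54,41),YAW))"
```

```text
1.2667 [ 0.43942086 -0.12684805  0.15729232] [-1.79988808e+02  5.05822627e-02  4.49480373e+00] 0.0038306176891015724 [-117.1 -102.4  157.3] [ 0.45966229 -0.33493706  0.00423053]
(array([ 2.24, -4.82,  0.73]), array([-0.01,  0.05,  0.35]))
(array([ 2.25, -4.82, 11.63]), array([-0.01,  0.05,  0.35]))
```

Request:
send_rows([
  {"travel": [2.2,-4.8,0.7],"dr": [0,0,0.35],"claw": 0},
  {"travel": [2.2,-4.8,0.7],"dr": [0,0,0.35],"claw": 0},
  {"travel": [2.2,-4.8,0.7],"dr": [0,0,0.35],"claw": 0},
  {"travel": [2.2,-4.8,0.7],"dr": [0,0,0.35],"claw": 0},
])

```text
time_s: 1.6
tool_pos: [0.4572, -0.0811, 0.1505]
tool_rot: [180.0, 0.0, 3.8]
force: [-0.6, -0.3, 0.1]
grip_width: -0.0001
```

```bash
python3 -c "
from h import *
o,p,r=st();print(o['time_s'],p,o['tool_rot'],o['grip_width'],tonest(p),o['force']);print(rel(nest(-95,-54,41),YAW))
c=env.calibration('wrist');i=env.read_camera('wrist');cv2.imwrite('pics/w1.png',i);print(c)"
```

```text
1.6 [ 0.45724859 -0.08110544  0.15053287] [1.79962958e+02 4.80145845e-02 3.78202628e+00] -5.692569483528652e-05 [-96.  -58.  150.5] [-0.59233565 -0.29785518  0.14162418]
(array([ 0.11, -0.41, 10.95]), array([ 0.04,  0.05, -0.36]))
{'fx': 371.64829954431775, 'fy': 371.64829954431775, 'cx': 320.33570454996436, 'cy': 238.0763999125307, 'cam_to_world': array([[ 0.06407342, -0.9606905 , -0.27012655,  0.53149229],
       [-0.99794448, -0.06136033, -0.01848554, -0.07489842],
       [ 0.00118382,  0.27075574, -0.96264736,  0.31218512],
       [ 0.        ,  0.        ,  0.        ,  1.        ]])}
```

View pics/w1.png

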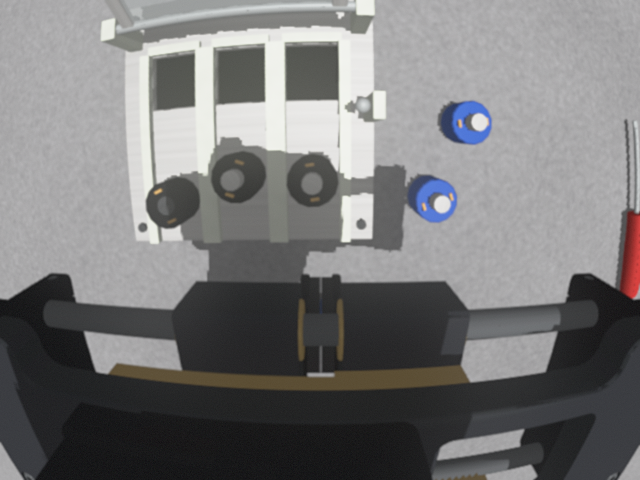

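The wrist view shows the three valves at (172,202), (238,177) and (312,180), with the shut fingertips at (322,280). The left valve shows a dull grey disc, so I'm checking it in a crop.

```bash
python3 -c "
import cv2,numpy as np
a=cv2.imread('pics/w1.png')[135:240,135:350];b=cv2.imread('pics/side0.png')[220:280,300:365]
a=cv2.convertScaleAbs(cv2.resize(a,None,fx=3.5,fy=3.5,interpolation=cv2.INTER_CUBIC),alpha=1.8)
cv2.imwrite('pics/w1c.png',a)"
```

```text
(no output)
```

View pics/w1c.png

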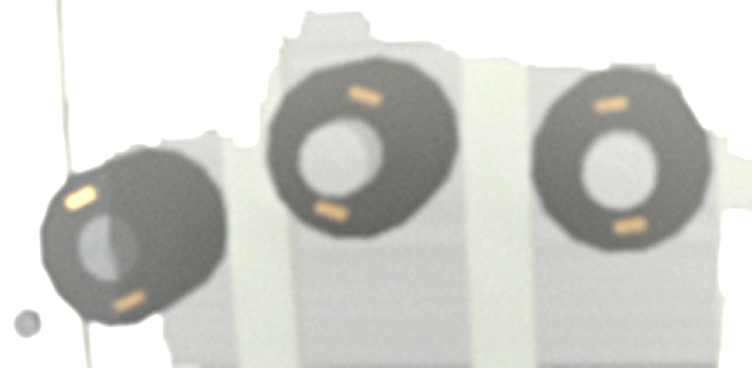

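The left valve is flat on top, with only a recess mark and no raised stem, so the choice stands. Now I descend behind the right valve.

Request:
send_rows([
  {"travel": [0.1,-0.4,8],"dr": [0,0,-0.36],"claw": 0},
  {"travel": [0.1,-0.4,8],"dr": [0,0,-0.36],"claw": 0},
  {"travel": [0.1,-0.4,10.9],"dr": [0,0,-0.36],"claw": 0},
  {"travel": [0.1,-0.4,10.9],"dr": [0,0,-0.36],"claw": 0},
  {"travel": [0.1,-0.4,10.9],"dr": [0,0,-0.36],"claw": 0},
])

```text
time_s: 2.07
tool_pos: [0.4568, -0.0773, 0.0409]
tool_rot: [-179.9, 0.2, 4.0]
force: [0.5, -0.1, 0.8]
grip_width: 0.0007
```

```bash
python3 -c "
from h import *
o,p,r=st();print(o['time_s'],o['tool_rot'],tonest(p),o['force']);print(rel(nest(-5,-54,41),YAW))"
```

```text
2.0667 [-179.94902913    0.19637844    4.02788798] [-96.1 -54.2  40.9] [ 0.52999914 -0.10470264  0.84104818]
(array([ 9.11, -0.04, -0.04]), array([-0.05,  0.2 , -0.11]))
```

Request:
send_rows([
  {"travel": [1.5,0,0],"dr": [0,0,0],"claw": 0},
  {"travel": [2.2,0,0],"dr": [0,0,0],"claw": 0},
  {"travel": [2.8,0,0],"dr": [0,0,0],"claw": 0},
  {"travel": [3.4,0,0],"dr": [0,0,0],"claw": 0},
  {"travel": [4.0,0,0],"dr": [0,0,0],"claw": 0},
  {"travel": [4.6,0,0],"dr": [0,0,0],"claw": 0},
  {"travel": [5.2,0,0],"dr": [0,0,0],"claw": 0},
  {"travel": [5.8,0,0],"dr": [0,0,0],"claw": 0},
  {"travel": [6.3,0,0],"dr": [0,0,0],"claw": 0},
  {"travel": [6.7,0,0],"dr": [0,0,0],"claw": 0},
  {"travel": [7.1,0,0],"dr": [0,0,0],"claw": 0},
  {"travel": [7.5,0,0],"dr": [0,0,0],"claw": 0},
])

```text
time_s: 3.07
tool_pos: [0.5334, -0.0704, 0.0416]
tool_rot: [-180.0, 0.0, 4.2]
force: [-1.5, 0.1, 1.0]
grip_width: 0.0006
```

```bash
python3 -c "
from h import *
o,p,r=st();print(o['time_s'],o['tool_rot'],tonest(p),o['force']);print(rel(nest(3,-54,41),YAW))
i=env.read_camera('wrist');cv2.imwrite('pics/w2.png',i)"
```

```text
3.0667 [-1.79998403e+02  1.75226058e-02  4.16803390e+00] [-19.2 -52.8  41.6] [-1.49091736  0.1312057   0.96368999]
(array([2.22, 0.12, 0.06]), array([-0.  ,  0.02,  0.03]))
```

View pics/w2.png

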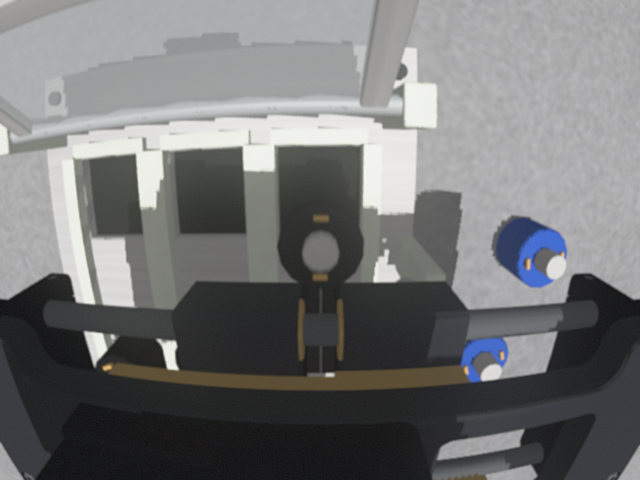

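The right valve, at (320,240), is upright and pressed against the fingers at the pocket edge. I'm pushing on.

Request:
send_rows([
  {"travel": [0.5,0.1,0],"dr": [0,0,0],"claw": 0},
  {"travel": [0.9,0.1,0],"dr": [0,0,0],"claw": 0},
  {"travel": [1.3,0.1,0],"dr": [0,0,0],"claw": 0},
  {"travel": [1.6,0.1,0],"dr": [0,0,0],"claw": 0},
  {"travel": [1.9,0.1,0],"dr": [0,0,0],"claw": 0},
  {"travel": [2.1,0.1,0],"dr": [0,0,0],"claw": 0},
  {"travel": [2.3,0.1,0],"dr": [0,0,0],"claw": 0},
  {"travel": [2.3,0.1,0],"dr": [0,0,0],"claw": 0},
])

```text
time_s: 3.78
tool_pos: [0.5564, -0.0697, 0.0417]
tool_rot: [-180.0, 0.0, 4.2]
force: [-0.9, -0.1, 1.3]
grip_width: 0.0004
```

```bash
python3 -c "
from h import *
o,p,r=st();print(o['time_s'],o['tool_rot'],tonest(p),o['force'])
i=env.read_camera('wrist');cv2.imwrite('pics/w3.png',i)"
```

```text
3.7833 [-1.79996029e+02  6.21014660e-03  4.16702996e+00] [  3.7 -53.8  41.7] [-0.85429064 -0.09570723  1.27701026]
```

View pics/w3.png

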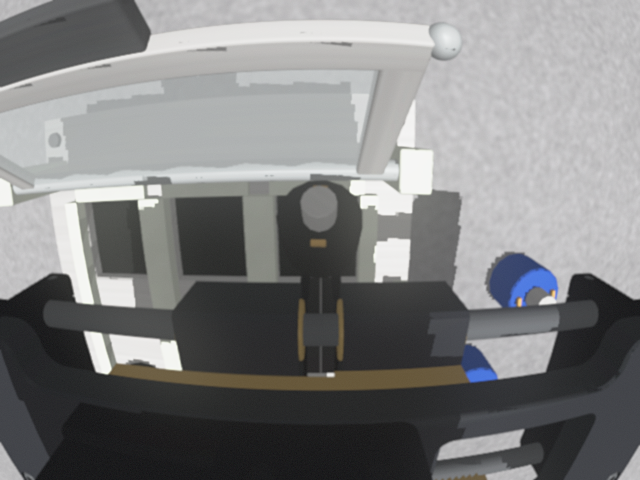

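The valve's stem, at (318,205), appears to lean forward, so it's half dropped. I'll push a few mm further.

Request:
send_rows([
  {"travel": [0.2,0,0],"dr": [0,0,0],"claw": 0},
  {"travel": [0.4,0,0],"dr": [0,0,0],"claw": 0},
  {"travel": [0.5,0,0],"dr": [0,0,0],"claw": 0},
  {"travel": [0.5,0,0],"dr": [0,0,0],"claw": 0},
])

```text
time_s: 4.17
tool_pos: [0.558, -0.0697, 0.0405]
tool_rot: [-180.0, 0.4, 4.1]
force: [-7.0, -1.1, 1.0]
grip_width: 0.0005
```

```bash
python3 -c "
from h import *
o,p,r=st();print(o['time_s'],o['tool_rot'],tonest(p),o['force'])
i=env.read_camera('wrist');a=i[150:300,230:420];b=env.read_camera('side')[180:290,245:375]
f=lambda q,w,h:cv2.resize(q,(w,h),interpolation=cv2.INTER_CUBIC)
cv2.imwrite('pics/w4.png',np.hstack([f(a,400,316),f(b,373,316)]))"
```

```text
4.1667 [-179.98510002    0.40991643    4.1414125 ] [  5.3 -53.9  40.5] [-6.99908493 -1.07666012  0.97269652]
```

View pics/w4.png

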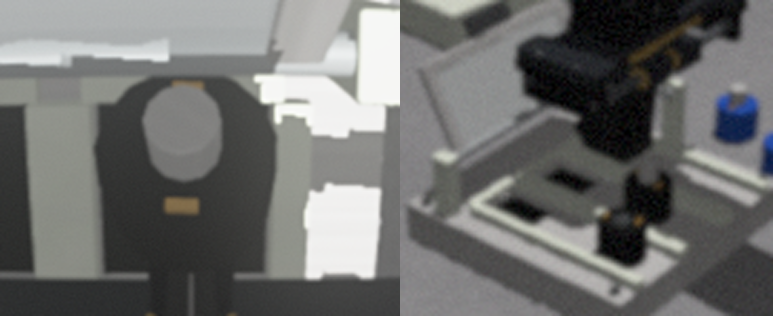

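A 7 N push while the valve still leans suggests the fingers are wedging it against the back stop. Its centre of mass is on the rear side, so backing off should let it drop.

Request:
send_rows([
  {"travel": [-0.5,0,0],"dr": [0,0,0],"claw": 0},
  {"travel": [-1.2,0,0],"dr": [0,0,0],"claw": 0},
  {"travel": [-2.2,0,0],"dr": [0,0,0],"claw": 0},
  {"travel": [-2.2,0,0],"dr": [0,0,0],"claw": 0},
  {"travel": [-2.2,0,0],"dr": [0,0,0],"claw": 0},
])

```text
time_s: 4.68
tool_pos: [0.539, -0.0713, 0.0421]
tool_rot: [180.0, -0.1, 4.1]
force: [0.1, -0.0, 0.3]
grip_width: 0.0003
```

```bash
python3 -c "
from h import *
o,p,r=st();print(o['time_s'],o['tool_rot'],tonest(p),o['force'])
i=env.read_camera('wrist');a=i[90:300,200:430]
cv2.imwrite('pics/w5.png',cv2.resize(a,None,fx=2.6,fy=2.6,interpolation=cv2.INTER_CUBIC))"
```

```text
4.6833 [ 1.79955597e+02 -5.07338067e-02  4.14352923e+00] [-13.7 -54.2  42.1] [ 0.05625864 -0.03290411  0.34015996]
```

View pics/w5.png

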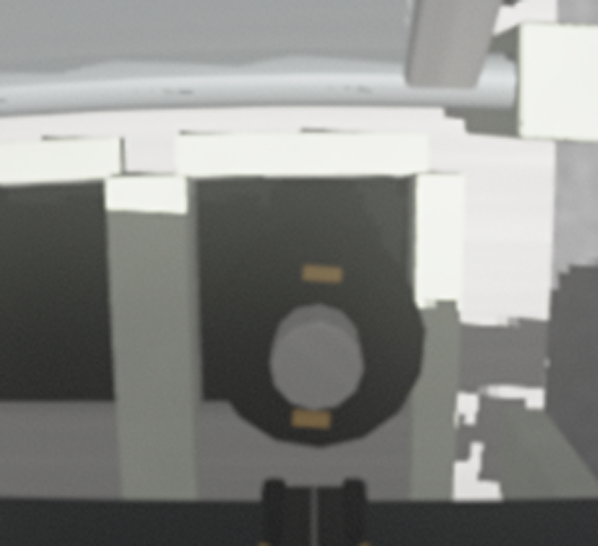

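```bash
cat >> h.py <<'E'
def wplane(uv,z):
    c=env.calibration("wrist");T=c["cam_to_world"];v=np.array([uv[0]-c["cx"],uv[1]-c["cy"]]);r=np.hypot(*v);t=r/c["fx"]
    d=T[:3,:3]@np.r_[v/r*np.sin(t),np.cos(t)];o=T[:3,3];return o+d*(z-o[2])/d[2]
E
python3 -c "
from h import *
for p,z in (((316,365),.066),((316,365),.074),((300,400),.03),((300,178),.03),((318,445),.06),((318,445),.052)):
    q=(200+p[0]/2.6,90+p[1]/2.6);print(p,z,tonest(wplane(q,z)))
for w in (92,):
  c=env.calibration('wrist')['cam_to_world'][:3,3];print(tonest(c))
"
```

```text
(316, 365) 0.066 [ 25.5 -53.4  66. ]
(316, 365) 0.074 [ 27.6 -53.4  74. ]
(300, 400) 0.03 [  9.5 -50.5  30. ]
(300, 178) 0.03 [ 50.9 -50.7  30. ]
(318, 445) 0.06 [ 11.  -53.7  60. ]
(318, 445) 0.052 [  8.2 -53.8  52. ]
[ 60.9 -52.8 204. ]
```

The geometry matches a full drop: the valve centre is at x≈25.5, its rear is against the pocket wall and its stem top is at about 66 mm. Next is the middle lane. I rise, move back and descend behind the valve.

```bash
python3 -c "
from h import *
print(rel(nest(-14,-54,110),YAW),rel(nest(-95,0,110),YAW),rel(nest(-95,0,41),YAW))"
```

```text
(array([-0.07, -0.02, -6.78]), array([ 0.04, -0.08,  0.01])) (array([-8.17, -5.42, -6.79]), array([ 0.04, -0.08,  0.01])) (array([-8.18, -5.42,  0.11]), array([ 0.04, -0.08,  0.01]))
```

Request:
send_rows([
  {"travel": [0,0,-4],"dr": [0,0,0],"claw": 0},
  {"travel": [0,0,-6.8],"dr": [0,0,0],"claw": 0},
  {"travel": [-2,-1,-6.8],"dr": [0,0,0],"claw": 0},
  {"travel": [-5,-3,-6.8],"dr": [0,0,0],"claw": 0},
  {"travel": [-8.2,-5.4,-6.8],"dr": [0,0,0],"claw": 0},
  {"travel": [-8.2,-5.4,-6.8],"dr": [0,0,0],"claw": 0},
  {"travel": [-8.2,-5.4,-6.8],"dr": [0,0,0],"claw": 0},
  {"travel": [-8.2,-5.4,-3.5],"dr": [0,0,0],"claw": 0},
  {"travel": [-8.2,-5.4,-1],"dr": [0,0,0],"claw": 0},
  {"travel": [-8.2,-5.4,0.1],"dr": [0,0,0],"claw": 0},
  {"travel": [-8.2,-5.4,0.1],"dr": [0,0,0],"claw": 0},
  {"travel": [-8.2,-5.4,0.1],"dr": [0,0,0],"claw": 0},
])

```text
time_s: 5.73
tool_pos: [0.4543, -0.0231, 0.0409]
tool_rot: [-179.9, 0.0, 4.2]
force: [1.0, 0.1, 0.9]
grip_width: 0.0006
```

```bash
python3 -c "
from h import *
o,p,r=st();print(o['time_s'],o['tool_rot'],tonest(p),o['force']);print(rel(nest(-20,0,42),YAW))"
```

```text
5.7333 [-1.79946762e+02  1.01952193e-02  4.15121211e+00] [-94.8   0.   40.9] [0.95846284 0.10915196 0.93743252]
(array([ 7.48,  0.  , -0.11]), array([-0.05,  0.01,  0.01]))
```

Request:
send_rows([
  {"travel": [1.5,0,-0.1],"dr": [0,0,0],"claw": 0},
  {"travel": [2.2,0,-0.1],"dr": [0,0,0],"claw": 0},
  {"travel": [2.8,0,-0.1],"dr": [0,0,0],"claw": 0},
  {"travel": [3.4,0,-0.1],"dr": [0,0,0],"claw": 0},
  {"travel": [4.0,0,-0.1],"dr": [0,0,0],"claw": 0},
  {"travel": [4.6,0,-0.1],"dr": [0,0,0],"claw": 0},
  {"travel": [5.2,0,-0.1],"dr": [0,0,0],"claw": 0},
  {"travel": [5.8,0,-0.1],"dr": [0,0,0],"claw": 0},
  {"travel": [6.3,0,-0.1],"dr": [0,0,0],"claw": 0},
  {"travel": [6.7,0,-0.1],"dr": [0,0,0],"claw": 0},
  {"travel": [7.1,0,-0.1],"dr": [0,0,0],"claw": 0},
  {"travel": [7.5,0,-0.1],"dr": [0,0,0],"claw": 0},
])

```text
time_s: 6.73
tool_pos: [0.5286, -0.0177, 0.0416]
tool_rot: [180.0, 0.0, 4.2]
force: [0.2, -1.2, 0.5]
grip_width: 0.0004
```

Request:
send_rows([
  {"travel": [0.5,0,0],"dr": [0,0,0],"claw": 0},
  {"travel": [0.9,0,0],"dr": [0,0,0],"claw": 0},
  {"travel": [1.3,0,0],"dr": [0,0,0],"claw": 0},
  {"travel": [1.6,0,0],"dr": [0,0,0],"claw": 0},
  {"travel": [1.9,0,0],"dr": [0,0,0],"claw": 0},
  {"travel": [2.1,0,0],"dr": [0,0,0],"claw": 0},
  {"travel": [2.3,0,0],"dr": [0,0,0],"claw": 0},
  {"travel": [2.5,0,0],"dr": [0,0,0],"claw": 0},
  {"travel": [2.5,0,0],"dr": [0,0,0],"claw": 0},
])

```text
time_s: 7.48
tool_pos: [0.5537, -0.0158, 0.0418]
tool_rot: [-180.0, -0.0, 4.2]
force: [-0.7, 0.4, 0.2]
grip_width: 0.0004
```

Request:
send_rows([
  {"travel": [-0.5,0,0],"dr": [0,0,0],"claw": 0},
  {"travel": [-1.2,0,0],"dr": [0,0,0],"claw": 0},
  {"travel": [-2.0,0,0],"dr": [0,0,0],"claw": 0},
  {"travel": [-2.0,0,0],"dr": [0,0,0],"claw": 0},
  {"travel": [-2.0,0,0],"dr": [0,0,0],"claw": 0},
])

```text
time_s: 7.9
tool_pos: [0.5327, -0.0176, 0.0419]
tool_rot: [180.0, -0.0, 4.2]
force: [-0.1, -0.0, -0.9]
grip_width: 0.0003
```

```bash
python3 -c "
from h import *
o,p,r=st();print(o['time_s'],o['tool_rot'],tonest(p),o['force'])
i=env.read_camera('wrist');a=i[60:300,180:470]
cv2.imwrite('pics/w6.png',cv2.resize(a,None,fx=2.4,fy=2.4,interpolation=cv2.INTER_CUBIC))"
```

```text
7.9 [ 1.79958079e+02 -5.77203976e-03  4.15061704e+00] [-16.1  -0.2  41.9] [-0.0932492  -0.01548447 -0.85833421]
```

View pics/w6.png

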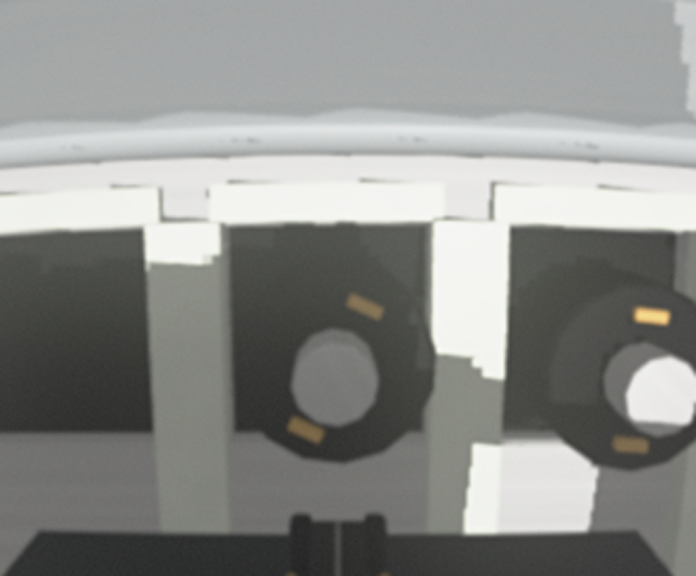

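Both valves stand at their pockets' rear walls, with stems at crop (334,383) and (665,390). I'll locate them, then press lightly on each stem to confirm they are seated.

```bash
python3 -c "
from h import *
for p,z in (((335,383),.066),((335,383),.074),((336,460),.052),((336,460),.06),((665,390),.066),((630,467),.052)):
    q=(180+p[0]/2.4,60+p[1]/2.4);print(p,z,tonest(wplane(q,z)))
print(rel(nest(-16,0,90),YAW),rel(nest(24,0,90),YAW),rel(nest(24,0,72),YAW))
"
```

```text
(335, 383) 0.066 [27.4  1.3 66. ]
(335, 383) 0.074 [29.2  1.3 74. ]
(336, 460) 0.052 [10.2  1.2 52. ]
(336, 460) 0.06 [12.7  1.2 60. ]
(665, 390) 0.066 [ 26.5 -53.5  66. ]
(630, 467) 0.052 [  8.4 -53.4  52. ]
(array([-0.04, -0.01, -4.8 ]), array([ 0.03, -0.04,  0.01])) (array([ 3.96, -0.01, -4.8 ]), array([ 0.03, -0.04,  0.01])) (array([ 3.96, -0.01, -3.  ]), array([ 0.03, -0.04,  0.01]))
```

Request:
send_rows([
  {"travel": [0,0,-3],"dr": [0,0,0],"claw": 0},
  {"travel": [0,0,-4.8],"dr": [0,0,0],"claw": 0},
  {"travel": [0,0,-4.8],"dr": [0,0,0],"claw": 0},
  {"travel": [2.5,-0.1,-4.8],"dr": [0,0,0],"claw": 0},
  {"travel": [4.3,-0.1,-4.8],"dr": [0,0,0],"claw": 0},
  {"travel": [4.3,-0.1,-4.2],"dr": [0,0,0],"claw": 0},
  {"travel": [4.3,-0.1,-3.4],"dr": [0,0,0],"claw": 0},
  {"travel": [4.3,-0.1,-2.8],"dr": [0,0,0],"claw": 0},
  {"travel": [4.3,-0.1,-2.5],"dr": [0,0,0],"claw": 0},
  {"travel": [4.3,-0.1,-2.3],"dr": [0,0,0],"claw": 0},
  {"travel": [4.3,-0.1,-2.3],"dr": [0,0,0],"claw": 0},
])

```text
time_s: 8.87
tool_pos: [0.5755, -0.0132, 0.0665]
tool_rot: [179.9, 0.1, 4.2]
force: [-5.7, 0.0, 15.4]
grip_width: 0.0005
```

```bash
python3 -c "
from h import *
o,p,r=st();print(o['time_s'],o['tool_rot'],tonest(p),o['force'])
print(rel(nest(26,0,90),YAW),rel(nest(26,-54,90),YAW),rel(nest(26,-54,65),YAW))"
```

```text
8.8667 [1.79930757e+02 5.06513775e-02 4.16865911e+00] [26.9  1.2 66.5] [-5.74505038  0.04457105 15.36765952]
(array([-0.09,  0.12, -2.35]), array([0.07, 0.05, 0.03])) (array([-0.09,  5.52, -2.34]), array([0.07, 0.05, 0.03])) (array([-0.09,  5.52,  0.16]), array([0.07, 0.05, 0.03]))
```

Contact came at 66.5 mm, so the middle valve is fully down (its stem top should be at 66). Same check on the right.

Request:
send_rows([
  {"travel": [0,0,-2.4],"dr": [0,0,0],"claw": 0},
  {"travel": [0,0,-2.4],"dr": [0,0,0],"claw": 0},
  {"travel": [-0.1,3,-2.4],"dr": [0,0,0],"claw": 0},
  {"travel": [-0.1,5.5,-2.4],"dr": [0,0,0],"claw": 0},
  {"travel": [-0.1,5.5,-2.4],"dr": [0,0,0],"claw": 0},
  {"travel": [-0.1,5.5,-1.6],"dr": [0,0,0],"claw": 0},
  {"travel": [-0.1,5.5,-0.9],"dr": [0,0,0],"claw": 0},
  {"travel": [-0.1,5.5,-0.4],"dr": [0,0,0],"claw": 0},
  {"travel": [-0.1,5.5,-0.1],"dr": [0,0,0],"claw": 0},
  {"travel": [-0.1,5.5,0.0],"dr": [0,0,0],"claw": 0},
  {"travel": [-0.1,5.5,0.0],"dr": [0,0,0],"claw": 0},
])

```text
time_s: 9.78
tool_pos: [0.5791, -0.0666, 0.0666]
tool_rot: [180.0, 0.0, 4.3]
force: [-5.0, 0.8, 15.8]
grip_width: 0.0006
```

```bash
python3 -c "
from h import *
o,p,r=st();print(o['time_s'],o['tool_rot'],tonest(p),o['force'])
i=env.read_camera('top');a=i[155:255,280:400]
cv2.imwrite('pics/t2.png',cv2.resize(a,None,fx=4,fy=4,interpolation=cv2.INTER_CUBIC))"
```

```text
9.7833 [1.79966793e+02 2.86301326e-02 4.29092924e+00] [ 26.6 -52.4  66.6] [-4.97551788  0.81828552 15.84744654]
```

Both valves are seated: contact was at 66.5 and 66.6 mm. Now the cover. The tab is at nest x≈105, which makes the angle about 2.06 rad. I go up over it and come down behind the tab.

```bash
python3 -c "
from h import *
for q in ((26.6,-52.4,205),(142,0,205),(142,0,125)): print(rel(nest(*q),YAW))"
```

```text
(array([-0.000e+00,  1.000e-02, -1.384e+01]), array([0.03, 0.03, 0.15]))
(array([ 11.55,  -5.2 , -13.85]), array([0.03, 0.03, 0.15]))
(array([11.56, -5.21, -5.85]), array([0.03, 0.03, 0.15]))
```

Request:
send_rows([
  {"travel": [0,0,-4],"dr": [0,0,0],"claw": 0},
  {"travel": [0,0,-8],"dr": [0,0,0],"claw": 0},
  {"travel": [0,0,-12],"dr": [0,0,0],"claw": 0},
  {"travel": [0,0,-14],"dr": [0,0,0],"claw": 0},
  {"travel": [0,0,-14],"dr": [0,0,0],"claw": 0},
  {"travel": [4,-2,-14],"dr": [0,0,0],"claw": 0},
  {"travel": [8,-4,-14],"dr": [0,0,0],"claw": 0},
  {"travel": [11.6,-5.2,-14],"dr": [0,0,0],"claw": 0},
  {"travel": [11.6,-5.2,-14],"dr": [0,0,0],"claw": 0},
  {"travel": [11.6,-5.2,-14],"dr": [0,0,0],"claw": 0},
])

```text
time_s: 10.67
tool_pos: [0.6911, -0.0041, 0.2006]
tool_rot: [-179.8, 0.3, 4.5]
force: [-1.1, -0.6, -0.1]
grip_width: 0.0003
```

```bash
python3 -c "
from h import *
o,p,r=st();print(o['time_s'],o['tool_rot'],tonest(p),o['force'])
for q in ((142,0,125),): print(rel(nest(*q),YAW))
i=env.read_camera('side')[100:320,180:470]
cv2.imwrite('pics/s2.png',cv2.resize(i,None,fx=2.4,fy=2.4,interpolation=cv2.INTER_CUBIC))"
```

```text
10.6667 [-179.80574394    0.27961474    4.45158382] [142.8   1.9 200.6] [-1.08430287 -0.592021   -0.10421972]
(array([-0.04,  0.22,  7.56]), array([-0.19,  0.28,  0.31]))
```

View pics/s2.png

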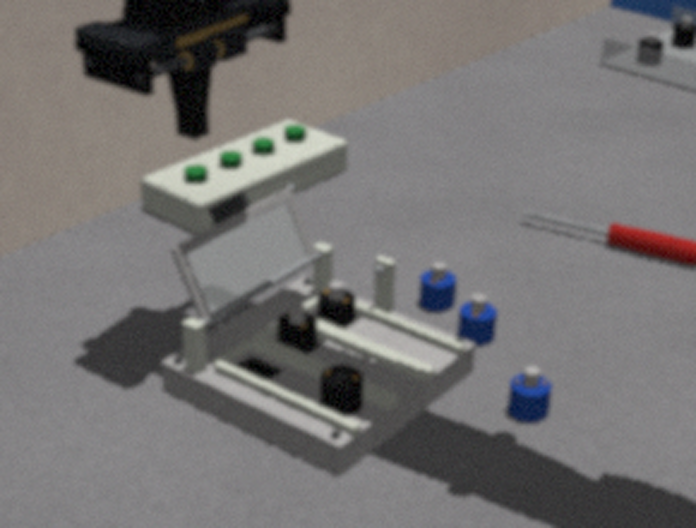

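Both finished valves sit low in their pockets (crop (297,328) and (338,305)), the bare valve is still in its lane at (342,390), and the fingers are behind the cover. Descend and pull.

Request:
send_rows([
  {"travel": [0,0.2,3.5],"dr": [0,0,0.3],"claw": 0},
  {"travel": [0,0.2,7.5],"dr": [0,0,0.3],"claw": 0},
  {"travel": [0,0.2,7.5],"dr": [0,0,0.3],"claw": 0},
  {"travel": [-1.5,0.2,7.5],"dr": [0,0,0.3],"claw": 0},
  {"travel": [-2.3,0.2,7.5],"dr": [0,0,0.3],"claw": 0},
  {"travel": [-3,0.2,7.5],"dr": [0,0,0.3],"claw": 0},
  {"travel": [-3.7,0.2,7.5],"dr": [0,0,0.3],"claw": 0},
  {"travel": [-4.4,0.2,7.5],"dr": [0,0,0.3],"claw": 0},
  {"travel": [-5.1,0.2,7.5],"dr": [0,0,0.3],"claw": 0},
  {"travel": [-5.8,0.2,7.5],"dr": [0,0,0.3],"claw": 0},
  {"travel": [-6.5,0.2,7.5],"dr": [0,0,0.3],"claw": 0},
])

```text
time_s: 11.63
tool_pos: [0.6257, -0.0146, 0.1299]
tool_rot: [180.0, -0.0, 3.9]
force: [2.4, 0.3, 0.7]
grip_width: 0.0007
```

```bash
python3 -c "
from h import *
o,p,r=st();print(o['time_s'],o['tool_rot'],tonest(p),o['force'])
for q in ((28,0,125),): print(rel(nest(*q),YAW))"
```

```text
11.6333 [ 1.79988215e+02 -8.24084095e-03  3.86841490e+00] [ 76.8  -3.9 129.9] [2.36375773 0.31214953 0.66439457]
(array([-4.88, -0.36,  0.49]), array([ 0.01, -0.01, -0.27]))
```

Request:
send_rows([
  {"travel": [-0.7,-0.3,0.2],"dr": [0,0,0],"claw": 0},
  {"travel": [-1.4,-0.3,0.4],"dr": [0,0,0],"claw": 0},
  {"travel": [-2.1,-0.3,0.5],"dr": [0,0,0],"claw": 0},
  {"travel": [-2.8,-0.3,0.5],"dr": [0,0,0],"claw": 0},
  {"travel": [-3.5,-0.3,0.5],"dr": [0,0,0],"claw": 0},
  {"travel": [-4.2,-0.3,0.5],"dr": [0,0,0],"claw": 0},
  {"travel": [-4.6,-0.3,0.5],"dr": [0,0,0],"claw": 0},
  {"travel": [-4.6,-0.3,0.5],"dr": [0,0,0],"claw": 0},
])

```text
time_s: 12.3
tool_pos: [0.5791, -0.0148, 0.1248]
tool_rot: [180.0, 0.1, 3.9]
force: [-0.2, 0.5, 0.1]
grip_width: 0.0007
```

```bash
python3 -c "
from h import *
o,p,r=st();print(o['time_s'],o['tool_rot'],tonest(p),o['force'])
for t in (.65,.5,.35,.2): print(t,rel(nest(68-76*np.cos(t)+4,0,72+78*np.sin(t)+3),YAW)[0])
i=env.read_camera('side')[100:320,180:470]
cv2.imwrite('pics/s3.png',cv2.resize(i,None,fx=2.4,fy=2.4,interpolation=cv2.INTER_CUBIC))"
```

```text
12.3 [1.79967659e+02 6.09980777e-02 3.85520539e+00] [ 30.3  -0.7 124.8] [-0.23576785  0.47090072  0.1177498 ]
0.65 [-1.88 -0.06  0.26]
0.5 [-2.5  -0.06  1.24]
0.35 [-2.97 -0.06  2.31]
0.2 [-3.28 -0.06  3.43]
```

View pics/s3.png

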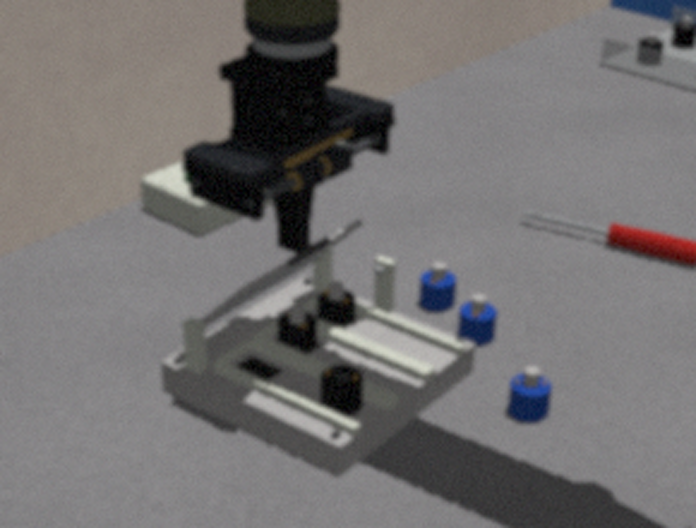

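The cover is past upright and leaning towards the robot, with the fingers on its upper face. I follow the arc down onto the tab.

Request:
send_rows([
  {"travel": [-0.7,0,0],"dr": [0,0,0],"claw": 0},
  {"travel": [-1.3,0,0.1],"dr": [0,0,0],"claw": 0},
  {"travel": [-1.9,0,0.3],"dr": [0,0,0],"claw": 0},
  {"travel": [-2.2,0,0.8],"dr": [0,0,0],"claw": 0},
  {"travel": [-2.5,0,1.2],"dr": [0,0,0],"claw": 0},
  {"travel": [-2.8,0,1.8],"dr": [0,0,0],"claw": 0},
  {"travel": [-3.0,0,2.3],"dr": [0,0,0],"claw": 0},
  {"travel": [-3.2,0,2.9],"dr": [0,0,0],"claw": 0},
  {"travel": [-3.4,0,3.4],"dr": [0,0,0],"claw": 0},
  {"travel": [-3.4,0,3.4],"dr": [0,0,0],"claw": 0},
])

```text
time_s: 13.18
tool_pos: [0.545, -0.017, 0.0892]
tool_rot: [-180.0, 0.1, 3.9]
force: [-0.3, 1.3, -0.6]
grip_width: 0.0006
```

```bash
python3 -c "
from h import *
o,p,r=st();print(o['time_s'],o['tool_rot'],tonest(p),o['force'])
print(rel(nest(-9,0,73),YAW)[0])"
```

```text
13.1833 [-1.79977677e+02  1.47147668e-01  3.86674389e+00] [-3.8 -0.4 89.2] [-0.25331971  1.25817827 -0.57926374]
[-0.52 -0.04  1.62]
```

Request:
send_rows([
  {"travel": [-0.3,0,0.3],"dr": [0,0,0],"claw": 0},
  {"travel": [-0.5,0,0.6],"dr": [0,0,0],"claw": 0},
  {"travel": [-0.5,0,0.9],"dr": [0,0,0],"claw": 0},
  {"travel": [-0.5,0,1.2],"dr": [0,0,0],"claw": 0},
  {"travel": [-0.5,0,1.4],"dr": [0,0,0],"claw": 0},
  {"travel": [-0.5,0,1.6],"dr": [0,0,0],"claw": 0},
  {"travel": [-0.5,0,1.6],"dr": [0,0,0],"claw": 0},
])

```text
time_s: 13.77
tool_pos: [0.5415, -0.0172, 0.0753]
tool_rot: [180.0, -0.0, 3.9]
force: [-1.3, -1.1, 5.0]
grip_width: 0.0007
```

```bash
python3 -c "
from h import *
o,p,r=st();print(o['time_s'],o['tool_rot'],tonest(p),o['force'])"
```

```text
13.7667 [ 1.79982471e+02 -9.04173746e-03  3.86536965e+00] [-7.3 -0.4 75.3] [-1.32087585 -1.10310354  5.01905946]
```

The tab is at 75.3 mm, essentially level. I'll press a little more to be sure, then retreat and look.

Request:
send_rows([
  {"travel": [-0.1,0,0.2],"dr": [0,0,0],"claw": 0},
  {"travel": [-0.1,0,0.4],"dr": [0,0,0],"claw": 0},
  {"travel": [-0.1,0,0.4],"dr": [0,0,0],"claw": 0},
])

```text
time_s: 14.02
tool_pos: [0.5416, -0.0173, 0.0748]
tool_rot: [179.9, -0.1, 3.9]
force: [-7.9, -0.2, 26.9]
grip_width: 0.0006
```

Request:
send_rows([
  {"travel": [0,0,-2],"dr": [0,0,0],"claw": 0},
  {"travel": [0,0,-6],"dr": [0,0,0],"claw": 0},
  {"travel": [0,0,-10],"dr": [0,0,0],"claw": 0},
  {"travel": [-4,4,-12],"dr": [0,0,0],"claw": 0},
  {"travel": [-6,8,-12],"dr": [0,0,0],"claw": 0},
  {"travel": [-6,12,-12],"dr": [0,0,0],"claw": 0},
  {"travel": [-6,16,-12],"dr": [0,0,0],"claw": 0},
  {"travel": [-6,20,-12],"dr": [0,0,0],"claw": 0},
  {"travel": [-6,20,-12],"dr": [0,0,0],"claw": 0},
  {"travel": [-6,20,-12],"dr": [0,0,0],"claw": 0},
])

```text
time_s: 14.85
tool_pos: [0.4923, -0.2263, 0.1898]
tool_rot: [180.0, 0.1, 3.4]
force: [0.3, -0.0, -1.1]
grip_width: 0.0001
```

```bash
python3 -c "
from h import *
o,p,r=st();print(o['time_s'],o['tool_pos'],o['force'])
f=lambda q,w,h:cv2.resize(q,(w,h),interpolation=cv2.INTER_CUBIC)
a=env.read_camera('side')[160:310,230:430];b=env.read_camera('top')[155:275,280:380]
cv2.imwrite('pics/fin.png',np.hstack([f(a,480,360),f(b,300,360)]))"
```

```text
14.85 [ 0.49230819 -0.22626412  0.18979268] [ 0.28344393 -0.00726064 -1.05634926]
```

View pics/fin.png

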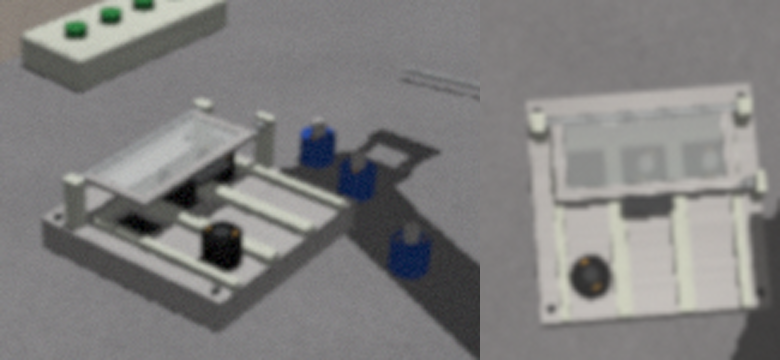

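The cover lies level and shut after release, both valves are under it, the bare valve is at its place, and the arm is clear. Handing in.

```bash
python3 -c "
from cell import env
print(env.sign_off())"
```

```text
the job is handed in; nothing more can be done
None
```

The job is done and handed in at about 15 s of the 61 s allowed. I slid the right-lane valve and then the middle-lane valve into their pockets with shut fingers. Then I swung the cover over and pressed the tab down until it was shut.

**Last checks**
- **Valves:** a light press on each stem met contact at 66.5 and 66.6 mm, against 66 mm for a full drop. The right valve first leaned against the back stop under about 7 N of push; it dropped flat when I backed the fingers off.
- **Cover:** the tab stopped hard at 74.8 mm under 27 N, against 75 mm when shut. After I let go, the pictures show the cover staying level and shut. I did not test the catch by pulling on it.
- **Everything else:** the bare valve is still in its lane and the blue look-alikes were not touched. The arm never went near the jar or tray and passed the screwdriver only well above it. My last picture is cropped to the nest, so it does not show all three.

I viewed 12 pictures, two over the budget of 10.

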